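Reference cell from storage clips to beam-line holder

TASK

Draw the glass reference cell sideways out of the two spring clips of its storage rack onto the rack's rails, without letting it fall to the table. Then move it to the fork holder and push it down past the sprung jaw until it sits fully home in both forks, level and centred, with the jaw closed over it; leave the other equipment where it stands.

Things in the scene. Friction and masses are not known exactly. Their poses are not given: they have to be found in the camera images.
- cell: Reference cell: smooth straight cylinder, 20 mm diameter, 130 mm long, about 80 g; clear glass in the middle 70 mm, a 30 mm aluminium collar at each end. Both ends are alike; either way round will do. Origin at its middle, own y axis along the cylinder. Starts level in the rack's clips; it may roll about its axis.
- collar_a (a point): Middle of the collar at the cell's own +y end, on its axis, 45 mm from the cell's middle; this part lies in a clip or fork.
- collar_b (a point): The same at the cell's own -y end.
- rack: Storage rack, fixed: black base plate 125 x 160 mm, 8 mm thick; origin on the table under the middle of the stored cell, z up; the cell lies along its y axis. Two uprights 12 mm wide at y = +-45 mm, x = 12.5 to 28.5 mm, 62 mm tall, carry the C-shaped spring clips, whose mouths open to -x. Side walls at y = +-69 mm, 54 mm tall, stop the cell from sliding lengthwise (2 to 6 mm play).
- clip_center (a point): Middle of the stored cell's axis, 52 mm above the table, axes as the rack's. Drawn to -x, the cell resists (10 to 20 N in all) over a 2 mm bump and under the sprung upper arms, and snaps free after about 15 mm.
- behind_cell (a point): Point 36 mm behind the stored cell's middle (rack +x), 52 mm above the table, axes as the rack's. Between the uprights and between the rails (rack y -39 to +39 mm) all is open down to the base plate, 8 mm above the table. Fingers set down here, a little spread along the rack's y (60 mm over all), and drawn to -x past the clips bring both ends out together; one narrow push lets the cell swing.
- rails (a point): Middle between the two rails on which the drawn-out cell lies or rolls, at rail-top height, 42 mm above the table, 45 mm to the rack's -x of the stored cell. Rails are level, 12 mm wide, at rack y = +-45 mm, from the clips' lower arms to end stops whose inner face is 34.5 mm further to -x (tops 52 mm above the table). The cell's axis is then at 52 mm, as before.
- clip_a (a joint): Angle of the sprung upper arm of the clip at rack y = +45 mm: 0 shut, positive lifted (about 0.2 as the cell passes, limit 0.6). Top of the shut arm about 68 mm above the table. The two arms move independently, so one end of the cell can snap out before the other, which must then be drawn out after it.
- clip_b (a joint): The same for the clip at rack y = -45 mm.
- holder: Fork holder, fixed: black base plate 90 x 130 mm; origin on the table under the seat's middle, z up. Two forks 10 mm wide at y = +-45 mm take the cell along y: flat seat 42 mm above the table, on +x a fixed prong (inner face x = 10.5 mm, upright to 68 mm, flared outward to 80 mm), on -x the sprung jaw's round nose. Between the forks (y -40 to +40 mm) all is open down to 18 mm above the table.
- seat (a point): Where the middle of the cell's axis is when fully home: 52 mm above the table, axes as the holder's (y along the cell).
- jaw (a joint): Angle of the sprung jaw, one piece for both forks, hinged near the base: 0 shut, positive swung out to holder -x (0.06 as the cell passes, limit 0.5). Its 8 mm round noses stand 11 mm to -x of the seat's middle, 61 mm up: the mouth is 2.5 mm too narrow for the cell. A cell laid in the mouth rests with its axis about 69 mm up; pushed down at mid-length with 5 to 15 N it snaps home.
- mirror: Bystander: mirror in a black 50 mm square mount on a post with a round foot of 48 mm, 116 mm tall, standing loose. Origin under its foot.
- sensor: Bystander: black power sensor block with cooling fins, 60 x 60 x 46 mm, loose. Origin under its middle.
- driver: Bystander: screwdriver with black handle, 160 mm long, lying loose. Its x axis runs along it.
There are look-alikes about, which are no part of the job. Leave any orange look-alike of the rack alone.

How it is judged:
By the outcome, as a careful person would: the job done as asked, in the order asked, and still so for the second after the job is handed in, with the robot touching nothing.
It also fails if it takes over 61 s, if anything falls off the work surface, if the arm or the gripper's body presses on something with over 40 N, if the wrist force passes 120 N, or if a joint passes its speed limit or range.

ROBOT

A 7-joint arm with a two-finger parallel gripper is mounted at the origin on the work surface. World frame = base frame: x ahead of the robot, y to its left, z up, the work surface at z = 0. Lengths are in mm, angles in degrees, forces in N, time in s.
With the tool pointing down it reaches from about 400 to 875 mm from the base axis. Payload 4.4 kg.
Tool frame: the origin (TCP) lies midway between the tips of the shut fingers; the grasp point (between the pads) lies 19 mm behind it; y points along the fingers, z is the direction in which the jaws open and shut, and the axes are right-handed (so a half turn about y gives the same grasp; the last joint's range is limited). The gripper opens to 85 mm and grips with 20 to 120 N. Pads are 22 mm wide; open, the fingers measure 114 mm over their backs; the gripper's body (76 mm by 85 mm) begins 54 mm behind the grasp point. The pads swing forward as they close: fully open they stand 13 mm farther back than shut.
Start: joints at [63.667, 36.005, 2.206, 86.941, -1.547, 57.084, -1.146], TCP at [249.433, -600.251, 231.313] pointing down, gripper open.
Joint ranges: [-175.42, 175.42], [-21.48, 121.26], [-71.46, 75.88], [10.55, 141.38], [-63.04, 243.04], [13.31, 113.54], [-168.57, 168.57]. Speed limits (degrees/s): [147.25, 147.25, 180, 180, 180, 180, 180].

INTERFACE

Orientations are given as a 3x3 rotation matrix whose columns are the frame's x, y, z axes.
In Python, from bench import * gives the robot as it stands. The module is installed in compiled form; this text tells all that it offers.
- The arm moves only by the shell command python3 -m handwheel 'ROWS'. ROWS is a JSON object of lists of equal length, an entry for each row: "grip": the closure, from -1 (fully open) to 1 (shut); "travel": the shift along the tool's x, y, z in mm, a list of three; "twist": the turn about the tool's y in rad. A call has 1 to 20 rows; each row is the pose to reach, as a shift and turn from the pose measured when the call began, along the tool's axes at that moment; what a row does not reach only later rows make up. A row lasts 1/12 s, in which the tool goes at most 41.7 mm and 7.16 degrees, less where a joint would pass 70% of its speed; a pose out of reach is approached as far as the arm can. A call with a gripper value outside its range is refused whole. The fingers move at their own pace and stop on an object; the grip force is fixed at half the most. Time passes only in rows, so rows that repeat a pose let the fingers close. It gives the time, the measured TCP pose, the force and the opening at its end, in the units of the state.
- state(): the state, without advancing time (a new reading comes with each control period).
- read_camera(name): name is "scene" or "top"; returns (picture, depth): 480x640x3 uint8, red, green, blue; 480x640 float32, mm along the optical axis (not along the pixel's ray), 0 where there is no reading.
- get_calibration(name): a dict with "intrinsics" (3x3 intrinsics, pixels), "R" (3x3) and "t" (3): a world point X has camera coordinates R X + t. Camera axes: x right, y down, z forward; pixel columns grow to the right and rows downward; lengths in mm; the calibration is good to about 2 mm. A picture is of the moment at which its call begins. get_calibration takes no time and is no camera call.
- hand_in(): hands the job in, once; it reports no verdict.
Trained networks look in the newest picture that a camera, given by its name, has taken for a name from the list of things; names that differ only in an ending like _2 or _b are one class to them, and where a whole thing is asked for, a point or a joint stands for the part that bears it (a point fixed in the world has none). Each returns a list of dicts, best first, with "conf" (0 to 1); they miss things now and then, are a little off and sometimes report something else, mostly with a low value. They report only what shows in the picture. A call takes as long as a camera call. They do not tell look-alikes from the thing itself.
- silhouettes(name, camera): "region" (480x640 bool, what is visible of it) and "pixel" ([column, row] in pixels, amid what is visible of it).
The state is a dict: "clock": time; "qpos": joint angles; "qvel": joint speeds; "joint_torque": joint torques, N m; "ee_pos": TCP position; "ee_rot": TCP orientation; "ft_force": force on the tool from outside, world axes, zero at the start; "torque": the same for the moment, N m; "width": opening from 0.0 (shut) to 1.0 (fully open).
Only numpy, scipy, OpenCV 4.12 (cv2) and the standard library are available. Lean on these libraries where they do the work, as an engineer would, in place of code of your own. Each camera call takes 0.05 s, during which the arm holds its last target.

## Working session

There is one attempt and no reset: what is moved stays moved. The work goes in short steps, Python scripts to look and compute and a shell command to move; the robot and the scene stay as the last step left them, time stands still between calls to the robot, and variables do not carry over. Pictures are saved under pics/ and viewed, and the job is handed in when it is done.

```bash
mkdir -p pics
python3 - <<'E'
from bench import *
import cv2
for n in ("scene","top"):
    p,d=read_camera(n); cv2.imwrite(f"pics/{n}0.png",p[:,:,::-1])
    c=get_calibration(n); print(n,c)
s=state(); print({k:s[k] for k in ("clock","ee_pos","ee_rot","width","ft_force")})
E
```

```text
scene {'intrinsics': array([[619.74392567,   0.        , 309.67755953],
       [  0.        , 619.74392567, 230.22098924],
       [  0.        ,   0.        ,   1.        ]]), 'R': array([[ 0.71709351,  0.69670455, -0.01948503],
       [ 0.51404302, -0.54755225, -0.6602623 ],
       [-0.47067681,  0.46345367, -0.75078228]]), 't': array([-397.68864137, -219.52878241, 1433.88940162])}
top {'intrinsics': array([[548.51891793,   0.        , 310.16420588],
       [  0.        , 548.51891793, 235.63907227],
       [  0.        ,   0.        ,   1.        ]]), 'R': array([[-0.0285668 , -0.99929732, -0.0242651 ],
       [-0.99787222,  0.02993256, -0.05792309],
       [ 0.05860871,  0.02255879, -0.99802611]]), 't': array([  56.66352218,  532.11876312, 1133.0568277 ])}
{'clock': 0.1, 'ee_pos': array([ 249.25047196, -599.70773731,  230.48838744]), 'ee_rot': array([[-9.23433724e-01, -6.45878849e-04,  3.83757397e-01],
       [-3.83757941e-01,  1.57819797e-03, -9.23432375e-01],
       [-9.21970492e-06, -9.99998546e-01, -1.70522236e-03]]), 'width': 0.9978828363885052, 'ft_force': array([-0.17480692,  0.09348253, -0.46624681])}
```

View pics/scene0.png

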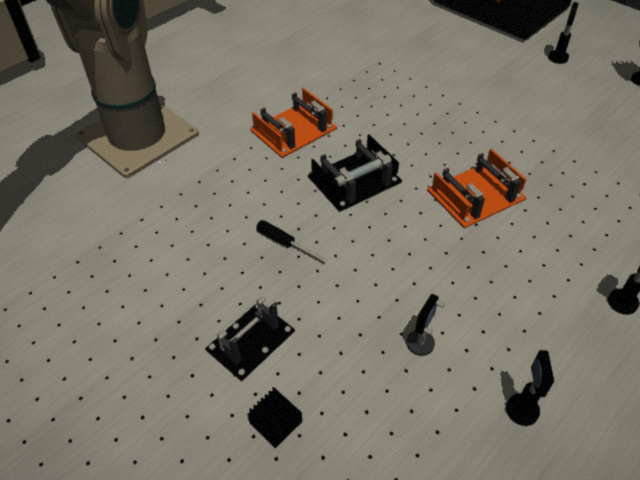

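View pics/top0.png

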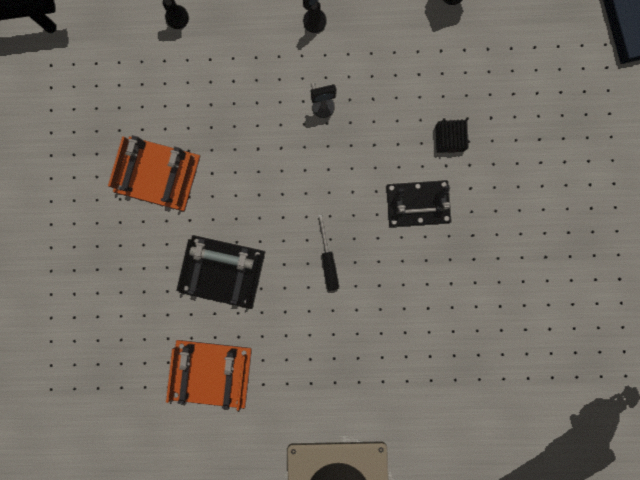

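The black rack is at top (222,272) and scene (355,175), with the cell in its clips. The two orange look-alikes are at top (155,174) and (210,375); I leave those alone. The black holder is at top (419,204). The sensor, driver and mirror are at (451,136), (330,265) and (323,105). I'll enlarge to confirm the rack and holder, and measure.

```bash
cat > h.py <<'E'
from bench import *
import cv2, numpy as np
def cloud(n,d,u0,u1,v0,v1):
    c=get_calibration(n);K=c["intrinsics"];R=np.array(c["R"]);t=np.array(c["t"])
    v,u=np.mgrid[v0:v1,u0:u1]; z=d[v0:v1,u0:u1]
    P=np.stack([(u-K[0,2])*z/K[0,0],(v-K[1,2])*z/K[1,1],z],-1)
    return (P-t)@R, z>0   # world = R^T (P - t)
def proj(n,X):
    c=get_calibration(n);q=np.array(c["R"])@np.array(X)+c["t"];q=c["intrinsics"]@q;return q[:2]/q[2]
E
python3 - <<'E'
from h import *
p,d=read_camera("top");s,ds=read_camera("scene")
np.savez("im.npz",p=p,d=d,s=s,ds=ds)
f=lambda im,u0,u1,v0,v1:cv2.resize(im[v0:v1,u0:u1,::-1],(400,300),interpolation=cv2.INTER_CUBIC)
a=np.vstack([np.hstack([f(p,162,282,228,318),f(p,359,479,160,250)]),np.hstack([f(s,295,415,130,220),f(s,190,310,290,380)])])
a=np.clip(a.astype(float)*1.8,0,255).astype(np.uint8)
cv2.imwrite("pics/crops.png",a)
for n,cam in (("cell","top"),("rack","top"),("holder","top"),("jaw","top"),("cell","scene"),("holder","scene")):
    for r in silhouettes(n,cam)[:3]: print(n,cam,r["conf"],r["pixel"],r["region"].sum())
E
```

```text
cell top 0.85 [221.6, 255.0] 513
cell top 0.53 [216.7, 271.1] 4082
rack top 0.91 [218.2, 275.8] 4161
rack top 0.6 [154.1, 170.0] 4720
holder top 0.9 [417.4, 204.8] 2737
holder top 0.67 [414.8, 208.5] 217
holder top 0.3 [452.9, 136.8] 1046
jaw top 0.57 [415.3, 208.2] 253
holder scene 0.68 [252.1, 337.2] 3621
holder scene 0.18 [358.8, 177.3] 3519
```

View pics/crops.png

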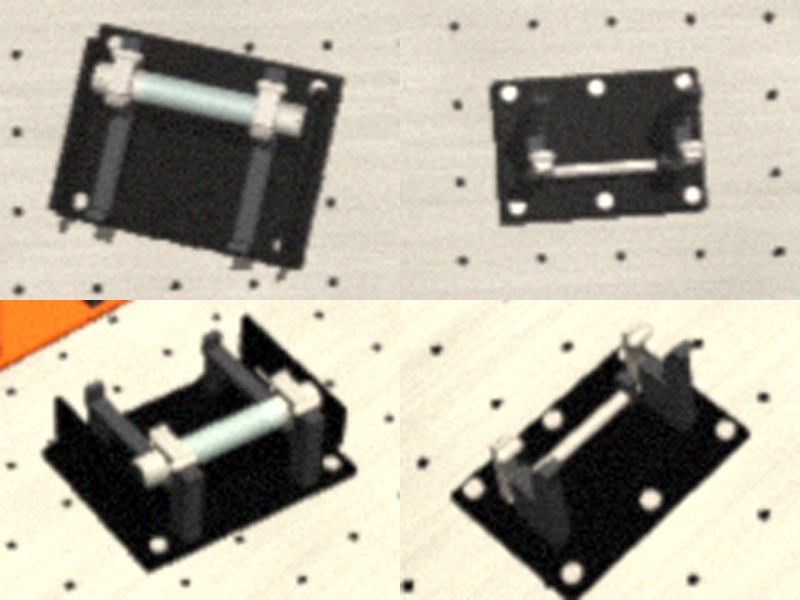

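The crops confirm it. Top left is the black rack with cell; its rails run toward the robot, so rack +x is roughly world +x. Top right is the holder, with the bright jaw noses and crossbar on the robot's side (holder +x roughly world +x).

Run:
```python
from h import *
z=np.load("im.npz");p,d,s,ds=[z[k] for k in("p","d","s","ds")]
def rect(n,im,dd,u0,u1,v0,v1,zr,name):
    X,ok=cloud(n,dd,u0,u1,v0,v1)
    q=X[ok]; 
    print(n,name,"table z",np.median(q[:,2]))
    return X,ok
# table height offsets
for n,im,dd,box in (("top",p,d,(165,285,230,315)),("scene",s,ds,(300,410,125,215)),("top",p,d,(375,465,170,235)),("scene",s,ds,(195,305,295,385))):
    X,ok=cloud(n,dd,*box); c=im[box[2]:box[3],box[0]:box[1]]
    g=c.max(-1)
    tab=ok&(g>95)&(X[...,2]<5)
    print(n,box,"table z med",np.median(X[tab][:,2]),tab.sum())
    h,e=np.histogram(X[ok][:,2],bins=np.arange(-6,90,4)); print(dict(zip(e[:-1].astype(int),h)))
# plate rectangles (top, back-project dark pixels at plane z=8):
```

```text
top (165, 285, 230, 315) table z med -0.3713999952048623 5251
{np.int64(-6): np.int64(1293), np.int64(-2): np.int64(3485), np.int64(2): np.int64(1440), np.int64(6): np.int64(1700), np.int64(10): np.int64(362), np.int64(14): np.int64(21), np.int64(18): np.int64(16), np.int64(22): np.int64(19), np.int64(26): np.int64(41), np.int64(30): np.int64(40), np.int64(34): np.int64(82), np.int64(38): np.int64(269), np.int64(42): np.int64(197), np.int64(46): np.int64(72), np.int64(50): np.int64(223), np.int64(54): np.int64(252), np.int64(58): np.int64(290), np.int64(62): np.int64(173), np.int64(66): np.int64(133), np.int64(70): np.int64(22), np.int64(74): np.int64(0), np.int64(78): np.int64(0), np.int64(82): np.int64(0)}
scene (300, 410, 125, 215) table z med -0.6678991509651188 5382
{np.int64(-6): np.int64(1341), np.int64(-2): np.int64(3678), np.int64(2): np.int64(1096), np.int64(6): np.int64(1321), np.int64(10): np.int64(223), np.int64(14): np.int64(79), np.int64(18): np.int64(72), np.int64(22): np.int64(96), np.int64(26): np.int64(102), np.int64(30): np.int64(99), np.int64(34): np.int64(143), 
[... 1064 characters left out ...]
5, 295, 385) table z med -0.6607369040445495 6055
{np.int64(-6): np.int64(1341), np.int64(-2): np.int64(4492), np.int64(2): np.int64(951), np.int64(6): np.int64(1847), np.int64(10): np.int64(269), np.int64(14): np.int64(148), np.int64(18): np.int64(80), np.int64(22): np.int64(59), np.int64(26): np.int64(64), np.int64(30): np.int64(53), np.int64(34): np.int64(58), np.int64(38): np.int64(104), np.int64(42): np.int64(76), np.int64(46): np.int64(22), np.int64(50): np.int64(25), np.int64(54): np.int64(30), np.int64(58): np.int64(51), np.int64(62): np.int64(99), np.int64(66): np.int64(25), np.int64(70): np.int64(6), np.int64(74): np.int64(18), np.int64(78): np.int64(38), np.int64(82): np.int64(4)}
```

```bash
cat >> h.py <<'E'
def plane(n,uv,z):
    c=get_calibration(n);K=c["intrinsics"];R=np.array(c["R"]);t=np.array(c["t"])
    uv=np.atleast_2d(uv).astype(float);r=np.c_[(uv-[K[0,2],K[1,2]])/[K[0,0],K[1,1]],np.ones(len(uv))]@R
    C=-R.T@t; return C+r*((z-C[2])/r[:,2])[:,None]
E
python3 - <<'E'
from h import *
z=np.load("im.npz");p,d,s,ds=[z[k] for k in("p","d","s","ds")]
def out(nm,r): print(nm,"centre",np.round(r[0],1),"size",np.round(r[1],1),"ang",round(r[2],2))
for nm,n,im,dd,b in (("rack","top",p,d,(168,285,230,315)),("rack","scene",s,ds,(300,410,130,215)),("holder","top",p,d,(380,460,175,232)),("holder","scene",s,ds,(198,300,295,385))):
    c=im[b[2]:b[3],b[0]:b[1]];m=((c.max(-1)<55)).astype(np.uint8)
    m=cv2.morphologyEx(m,cv2.MORPH_OPEN,np.ones((3,3)))
    k,l,st,_=cv2.connectedComponentsWithStats(m);i=1+st[1:,4].argmax()
    v,u=np.nonzero(l==i);P=plane(n,np.c_[u+b[0],v+b[2]],6 if nm=="rack" else 8)
    out(nm+" "+n,cv2.minAreaRect(P[:,:2].astype(np.float32)))
# glass
for n,im,dd,b in (("top",p,d,(185,260,235,275)),("scene",s,ds,(325,400,150,195))):
    c=im[b[2]:b[3],b[0]:b[1]].astype(int);X,ok=cloud(n,dd,*b)
    m=(c[...,1]-c[...,0]>12)&(c.max(-1)>70)
    v,u=np.nonzero(m);print(n,"glass n",len(u),"px",(u+b[0]).mean(),(v+b[2]).mean())
    P=plane(n,np.c_[u+b[0],v+b[2]],52);out("glass",cv2.minAreaRect(P[:,:2].astype(np.float32)));print(P.mean(0))
    vx=cv2.fitLine(P[:,:2].astype(np.float32),cv2.DIST_L2,0,.01,.01).ravel();print("dir",np.degrees(np.arctan2(-vx[0]*np.sign(vx[1]),abs(vx[1]))))
    Q=X[ok&m];print("depth mean",Q.mean(0),"z pct",np.percentile(Q[:,2],[5,50,95]))
E
```

```text
rack top centre [463.9 233.7] size [165.4 125.7] ang 76.27
rack scene centre [451.  247.2] size [189.3 159.3] ang 75.98
holder top centre [ 595.2 -188.1] size [ 89.4 130.5] ang 1.85
holder scene centre [ 596.9 -182.9] size [ 90.2 143.4] ang 2.1
top glass n 0 px nan nan
glass centre [0. 0.] size [0. 0.] ang 0.0
[nan nan nan]<stdin>:14: RuntimeWarning: Mean of empty slice.
  ret = ret.dtype.type(ret / rcount)
<stdin>:15: RuntimeWarning: Mean of empty slice.
  ret = um.true_divide(
Traceback (most recent call last):
cv2.error: OpenCV(4.12.0) /io/opencv/modules/imgproc/src/linefit.cpp:50: error: (-215:Assertion failed) count > 0 in function 'fitLine2D_wods'
```

Run:
```python
from h import *
z=np.load("im.npz");p,d,s,ds=[z[k] for k in("p","d","s","ds")]
for n,im,dd,b in (("top",p,d,(180,265,232,290)),("scene",s,ds,(320,405,140,205))):
    c=im[b[2]:b[3],b[0]:b[1]].astype(int);X,ok=cloud(n,dd,*b)
    hs=cv2.cvtColor(im[b[2]:b[3],b[0]:b[1]],cv2.COLOR_RGB2HSV)
    m=(hs[...,0]>60)&(hs[...,0]<105)&(hs[...,1]>20)&(c.max(-1)>70)&ok&(X[...,2]>40)
    Q=X[m];print(n,m.sum(),"depth mean",Q.mean(0),"z pct",np.percentile(Q[:,2],[5,50,95]))
    v,u=np.nonzero(m);P=plane(n,np.c_[u+b[0],v+b[2]],Q[:,2].mean())
    for A in (P,Q):
        r=cv2.minAreaRect(A[:,:2].astype(np.float32));print(np.round(r[0],1),np.round(r[1],1),r[2])
        w=cv2.fitLine(A[:,:2].astype(np.float32),cv2.DIST_HUBER,0,.01,.01).ravel();print("line dir deg from +y",np.degrees(np.arctan2(w[0],w[1])),"mean",A[:,:2].mean(0))
    # rails & collars: high points
    for zr in ((36,47),(60,75)):
        m2=ok&(X[...,2]>zr[0])&(X[...,2]<zr[1])
        print("z",zr,m2.sum(),X[m2].mean(0))
```

```text
top 20 depth mean [494.13507099 221.29246417  59.16699689] z pct [55.26190041 59.12966077 63.16615947]
[493.6 220.4] [58.6 16.2] 76.16786193847656
line dir deg from +y 12.608676 mean [494.13300566 221.28434217]
[493.5 220.3] [58.9 16.2] 76.07038116455078
line dir deg from +y 12.045665 mean [494.13507099 221.29246417]
z (36, 47) 435 [462.30193671 244.97302617  41.31390613]
z (60, 75) 472 [497.00120468 220.05547351  64.42359962]
scene 33 depth mean [493.25968449 216.36699297  57.24479538] z pct [51.77735678 58.01442242 61.47665317]
[493.7 218.9] [51.  21.5] 75.77062225341797
line dir deg from +y 8.020107 mean [493.23869631 216.38558768]
[492.5 218.1] [49.6 17.1] 73.73043823242188
line dir deg from +y 12.274967 mean [493.25968449 216.36699297]
z (36, 47) 561 [461.45015689 228.86402345  41.4375426 ]
z (60, 75) 352 [495.97198297 218.62108014  64.08803777]
```

```bash
cat > fit.py <<'E'
from h import *
from scipy.optimize import least_squares
def box(P,c,hs):
    q=np.abs(P-np.array(c))-np.array(hs);return np.linalg.norm(np.maximum(q,0),axis=1)+np.minimum(q.max(1),0)
def bx(P,x0,x1,y0,y1,z0,z1): return box(P,[(x0+x1)/2,(y0+y1)/2,(z0+z1)/2],[(x1-x0)/2,(y1-y0)/2,(z1-z0)/2])
def cyl(P,x,z,r,L): return np.maximum(np.hypot(P[:,0]-x,P[:,2]-z)-r,np.abs(P[:,1])-L/2)
def rack(P):
    A=P.copy();A[:,1]=abs(A[:,1])
    return np.min([bx(A,-79.5,12,39,51,8,42),bx(A,-86,-79.5,39,51,8,52),bx(A,12.5,28.5,39,51,8,62),bx(A,-79,28,67.5,70.5,8,54),cyl(P,0,52,10,130),bx(A,-10,12.5,39,51,60,68)],0)
def holder(P):
    A=P.copy();A[:,1]=abs(A[:,1])
    return np.min([bx(A,-10,16,40,50,8,42),bx(A,10.5,17,40,50,8,68),bx(A,14,20,40,50,68,80),cyl(P,-11,61,4,100)+ (A[:,1]<40)*50,bx(A,-20,-10,40,50,10,61)],0)
def fit(sdf,p,d,s,ds,cx,cy,yaw,rx,ry,zmin=26):
    for n,dd in (("top",[d]),("scene",[ds]),("both",[d,ds])):
        pts=[]
        for m,D in zip(("top","scene") if n=="both" else (n,),dd):
            X,ok=cloud(m,D,0,640,0,480);X=X[ok];X=X+[0,0,0.5]
            pts.append(X[(X[:,2]>zmin)&(X[:,2]<90)&(np.hypot(X[:,0]-cx,X[:,1]-cy)<115)])
        X=np.vstack(pts)
        def f(v):
            c,s_=np.cos(np.radians(v[2])),np.sin(np.radians(v[2]));Q=X-[v[0],v[1],0]
            return sdf(np.c_[Q[:,0]*c+Q[:,1]*s_,-Q[:,0]*s_+Q[:,1]*c,Q[:,2]])
        r=least_squares(f,[cx,cy,yaw],loss="soft_l1",f_scale=2,x_scale=[1,1,1],diff_step=1e-3)
        print(n,len(X),np.round(r.x,2),"median|r|",np.median(abs(f(r.x))))
    return r.x
E
python3 - <<'E'
from fit import *
z=np.load("im.npz");a=[z[k] for k in("p","d","s","ds")]
fit(rack,*a,494,220,-13.5,0,0); fit(holder,*a,595,-187,1.9,0,0)
E
```

```text
top 1797 [493.16 222.   -13.96] median|r| 1.180874016958315
scene 1947 [490.8  222.2  -13.67] median|r| 1.2617865137360411
both 3744 [491.78 222.13 -13.81] median|r| 1.2765772889119305
top 370 [ 596.9  -189.29    1.95] median|r| 0.8669651760003827
scene 685 [ 597.36 -188.73    2.33] median|r| 0.8502022159416462
both 1055 [ 597.24 -189.23    2.21] median|r| 0.952293278534551
```

Fits agree between cameras and match the given sizes. Rack: (492, 222), yaw −13.8°. Holder: (597, −189), yaw +2.1°. Now work out the move to behind the cell.

```bash
cat >> h.py <<'E'
RK=(492,222,-13.8); HD=(597.2,-189.1,2.1)
def fr(F,x,y):
    c,s=np.cos(np.radians(F[2])),np.sin(np.radians(F[2]));return np.array([F[0]+c*x-s*y,F[1]+s*x+c*y])
def go(xy,z,zhead=None):
    """travel/twist to reach world xy,z with tool z axis at heading zhead (deg, mod 180)"""
    s=state();R=np.array(s["ee_rot"]);D=np.r_[xy,z]-s["ee_pos"]
    h=np.degrees(np.arctan2(R[1,2],R[0,2]))
    print("t",round(s["clock"],2),"pos",np.round(s["ee_pos"],1),"zhead",round(h,1),"F",np.round(s["ft_force"],1),"w",round(s["width"],3),"q",np.round(s["qpos"],0))
    print("travel",np.round(R.T@D,1),end=" ")
    if zhead is not None:
        e=(zhead-h+90)%180-90; print("twist",round(-np.radians(e),3),"or",round(-np.radians(e-np.sign(e)*180),3),end="")
    print()
E
python3 -c "
from h import *
go(fr(RK,38,0),140,90+RK[2])"
```

```text
t 0.5 pos [ 249.4 -600.2  231.3] zhead -67.4 F [-0.2  1.4 -0. ] w 1.001 q [64. 36.  2. 87. -2. 57. -1.]
travel [-570.1   91.3 -643.7] twist 0.635 or -2.507
```

```bash
python3 -m handwheel '{"grip":[0.27,0.27,0.27,0.27,0.27,0.27,0.27,0.27,0.27,0.27,0.27,0.27,0.27,0.27,0.27,0.27,0.27,0.27,0.27,0.27],"travel":[[-570,50,-644],[-570,50,-644],[-570,50,-644],[-570,50,-644],[-570,50,-644],[-570,50,-644],[-570,50,-644],[-570,50,-644],[-570,50,-644],[-570,50,-644],[-570,50,-644],[-570,50,-644],[-570,50,-644],[-570,50,-644],[-570,50,-644],[-570,50,-644],[-570,50,-644],[-570,50,-644],[-570,50,-644],[-570,50,-644]],"twist":[0.635,0.635,0.635,0.635,0.635,0.635,0.635,0.635,0.635,0.635,0.635,0.635,0.635,0.635,0.635,0.635,0.635,0.635,0.635,0.635]}'; python3 -c "
from h import *
go(fr(RK,38,0),140,90+RK[2])"
```

```text
clock: 2.17
ee_pos: [520.0, 188.9, 183.1]
ee_rot: [[-0.971, 0.001, -0.238], [0.238, 0.0, -0.971], [-0.0, -1.0, -0.0]]
ft_force: [1.0, 0.0, -0.5]
width: 0.363
t 2.17 pos [520.  188.9 183.1] zhead -103.8 F [ 1.   0.  -0.5] w 0.363 q [ -30.   32.   10.  106.   -8.   43. -119.]
travel [ -2.9  43.1 -25.5] twist 0.0 or -3.142
```

```bash
python3 -m handwheel '{"grip":[0.27,0.27,0.27,0.27,0.27,0.27],"travel":[[-3,0,-25.5],[-3,20,-25.5],[-3,43,-25.5],[-3,43,-25.5],[-3,43,-25.5],[-3,43,-25.5]],"twist":[0,0,0,0,0,0]}'
python3 - <<'E'
from h import *
go(fr(RK,38,0),40,90+RK[2])
p,d=read_camera("top");s,ds=read_camera("scene")
f=lambda im,u0,u1,v0,v1:cv2.resize(im[v0:v1,u0:u1,::-1],(400,450),interpolation=cv2.INTER_CUBIC)
a=np.hstack([f(p,142,302,170,350),f(s,275,435,50,230)])
cv2.imwrite("pics/b1.png",np.clip(a*1.6,0,255).astype(np.uint8))
E
```

```text
clock: 2.67
ee_pos: [529.6, 212.6, 141.0]
ee_rot: [[-0.971, 0.002, -0.239], [0.239, 0.0, -0.971], [-0.001, -1.0, -0.001]]
ft_force: [-0.6, -0.5, -0.7]
width: 0.365
t 2.67 pos [529.6 212.6 141. ] zhead -103.8 F [-0.6 -0.5 -0.7] w 0.365 q [ -31.   36.   10.  105.   -9.   39. -120.]
travel [  0.9 101.   -0. ] twist -0.001 or 3.141
```

View pics/b1.png

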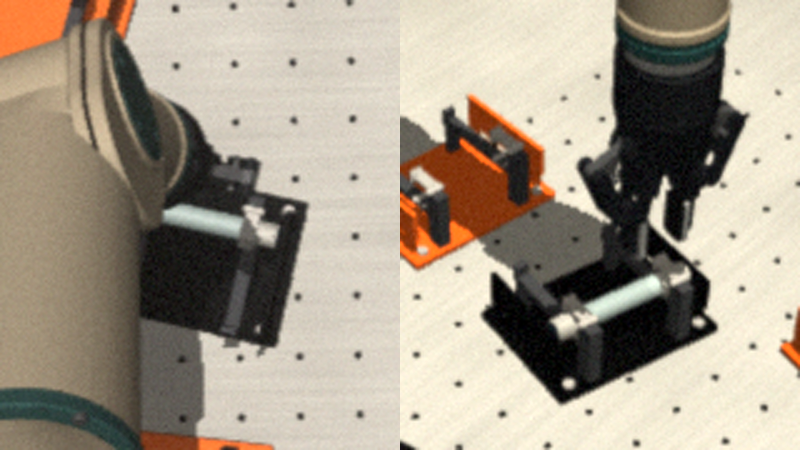

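```bash
python3 -c "
from h import *
for dz in (0,): print(proj('scene',[529.6,212.6,141]),proj('top',[529.6,212.6,141]))
for y in (-30,30): print(proj('scene',[*fr(RK,38,y),146]))"
python3 -m handwheel '{"grip":[0.27,0.27,0.27,0.27,0.27,0.27],"travel":[[0,30,0],[0,60,0],[0,80,0],[0,95,0],[0,101,0],[0,101,0]],"twist":[0,0,0,0,0,0]}'; python3 -c "
from h import *
s,ds=read_camera('scene')
cv2.imwrite('pics/b2.png',np.clip(cv2.resize(s[90:230,290:430,::-1],(600,600),interpolation=cv2.INTER_CUBIC)*1.6,0,255).astype(np.uint8))"
```

```text
[376.77250257 147.67988564] [217.15686573 236.62183821]
[363.81121943 151.21834419]
[389.50229586 139.72310499]
clock: 3.27
ee_pos: [530.1, 212.6, 40.2]
ee_rot: [[-0.971, 0.002, -0.24], [0.24, 0.001, -0.971], [-0.002, -1.0, -0.001]]
ft_force: [0.3, -0.2, 0.7]
width: 0.364
```

View pics/b2.png

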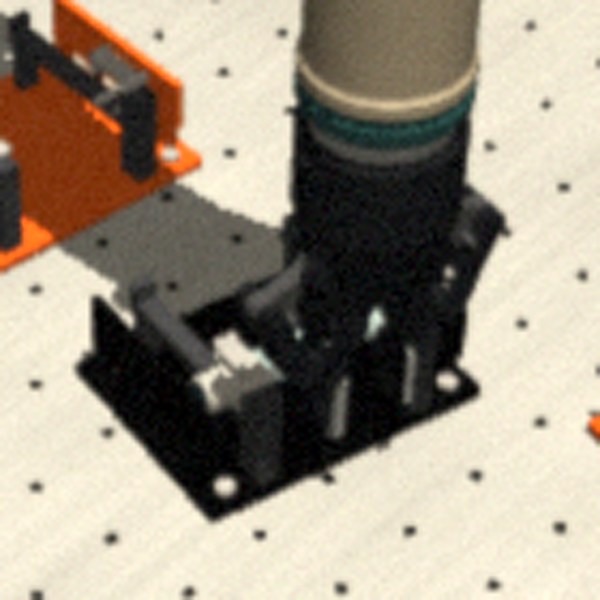

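The fingers stand between the uprights behind the cell (finger slots at crop (340,410) and (412,375)), clear of everything. Now drawing to rack −x.

```bash
python3 -m handwheel '{"grip":[0.27,0.27,0.27,0.27,0.27,0.27,0.27,0.27,0.27,0.27],"travel":[[4,0,0],[8,0,0],[12,0,0],[14,0,0],[16,0,0],[18,0,0],[20,0,0],[21,0,0],[22,0,0],[23,0,0]],"twist":[0,0,0,0,0,0,0,0,0,0]}'; python3 -c "
from h import *
go(fr(RK,38,0),40,90+RK[2])"
```

```text
clock: 4.15
ee_pos: [511.5, 217.8, 41.5]
ee_rot: [[-0.97, 0.009, -0.241], [0.241, 0.002, -0.971], [-0.008, -1.0, -0.004]]
ft_force: [7.7, -2.7, -1.6]
width: 0.365
t 4.15 pos [511.5 217.8  41.5] zhead -103.9 F [ 7.7 -2.7 -1.6] w 0.365 q [ -31.   44.    7.  111.  -11.   25. -119.]
travel [-18.1   1.7   0.5] twist -0.002 or 3.139
```

Contact as expected, at rack x about 20 with 8 N. Continue slowly.

```bash
python3 -m handwheel '{"grip":[0.27,0.27,0.27,0.27,0.27,0.27,0.27,0.27],"travel":[[2,1,0],[4,1,0],[6,1,0],[8,1,0],[9,1,0],[10,1,0],[11,1,0],[12,1,0]],"twist":[0,0,0,0,0,0,0,0]}'; python3 -c "
from h import *
go(fr(RK,38,0),40,90+RK[2])"
```

```text
clock: 4.82
ee_pos: [508.1, 219.1, 41.8]
ee_rot: [[-0.969, 0.024, -0.244], [0.244, 0.002, -0.97], [-0.023, -1.0, -0.008]]
ft_force: [13.9, -5.3, -1.0]
width: 0.363
t 4.82 pos [508.1 219.1  41.8] zhead -104.1 F [13.9 -5.3 -1. ] w 0.363 q [ -31.   44.    7.  112.  -11.   23. -120.]
travel [-21.6   2.3   0.9] twist -0.006 or 3.136
```

```bash
python3 -m handwheel '{"grip":[0.27,0.27,0.27,0.27,0.27,0.27,0.27,0.27,0.27,0.27],"travel":[[4,1,0],[8,1,0],[10,1,0],[12,1,0],[13,1,0],[14,1,0],[15,1,0],[16,1,0],[17,1,0],[18,1,0]],"twist":[0,0,0,0,0,0,0,0,0,0]}'; python3 -c "
from h import *
go(fr(RK,38,0),40,90+RK[2])"
```

```text
clock: 5.65
ee_pos: [488.7, 223.7, 39.8]
ee_rot: [[-0.97, 0.021, -0.243], [0.243, 0.002, -0.97], [-0.02, -1.0, -0.007]]
ft_force: [-0.0, -0.1, -0.1]
width: 0.368
t 5.65 pos [488.7 223.7  39.8] zhead -104.1 F [-0.  -0.1 -0.1] w 0.368 q [ -32.   44.    7.  114.  -12.   22. -120.]
travel [-41.6   0.6   0.7] twist -0.005 or 3.137
```

```bash
python3 -c "
from h import *
s,ds=read_camera('scene')
cv2.imwrite('pics/b3.png',np.clip(cv2.resize(s[90:230,290:430,::-1],(600,600),interpolation=cv2.INTER_CUBIC)*1.6,0,255).astype(np.uint8))"
```

```text
(no output)
```

View pics/b3.png

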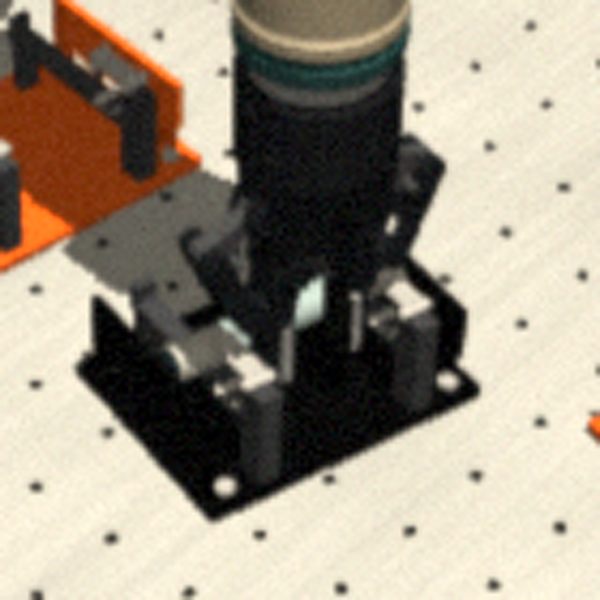

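```bash
python3 -m handwheel '{"grip":[0.27,0.27,0.27,0.27,0.27,0.27,0.27,0.27,0.27],"travel":[[-2,-10,0],[-2,-40,0],[-2,-80,0],[-2,-120,0],[-2,-160,30],[-2,-160,70],[-2,-160,110],[-2,-160,140],[-2,-160,140]],"twist":[0,0,0,0,0,0,0,0,0]}'
cat > look.py <<'E'
from h import *
import sys
p,d=read_camera("top");s,ds=read_camera("scene")
np.savez("im.npz",p=p,d=d,s=s,ds=ds)
b=[int(x) for x in sys.argv[2:]]
f=lambda im,u,v,h:cv2.resize(im[max(0,v-h):v+h,max(0,u-h):u+h,::-1],(400,400),interpolation=cv2.INTER_CUBIC)
a=np.hstack([f(p,b[0],b[1],b[4]),f(s,b[2],b[3],b[4])])
cv2.imwrite("pics/"+sys.argv[1]+".png",np.clip(a*1.6,0,255).astype(np.uint8))
E
python3 look.py b4 220 275 355 175 60
```

```text
clock: 6.45
ee_pos: [450.6, 80.1, 199.9]
ee_rot: [[-0.968, 0.019, -0.252], [0.252, -0.001, -0.968], [-0.019, -1.0, -0.003]]
ft_force: [0.0, -0.3, 0.0]
width: 0.366
```

View pics/b4.png

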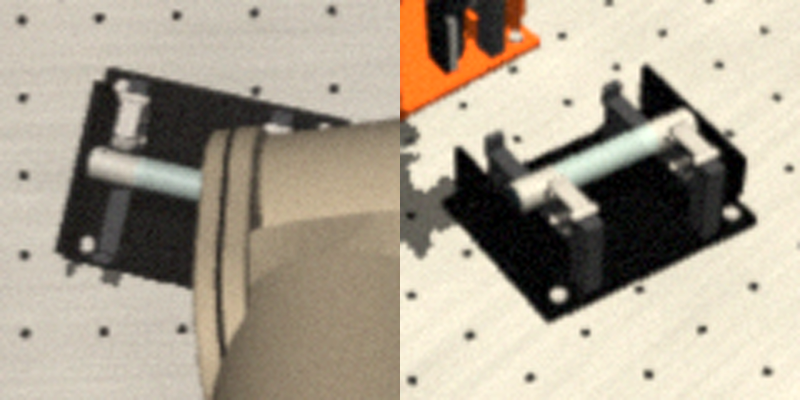

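The cell is out of both clips and lying level across both rails. Now measuring it.

Run:
```python
from fit import *
z=np.load("im.npz")
pts=[]
for m,k,ik in (("top","d","p"),("scene","ds","s")):
    X,ok=cloud(m,z[k],0,640,0,480);im=z[ik]
    c,s_=np.cos(np.radians(RK[2])),np.sin(np.radians(RK[2]));Q=X-[RK[0],RK[1],0]
    L=np.stack([Q[...,0]*c+Q[...,1]*s_,-Q[...,0]*s_+Q[...,1]*c,Q[...,2]],-1)
    g=ok&(L[...,2]>46)&(L[...,2]<66)&(abs(L[...,1])<66)&(L[...,0]<-14)&(L[...,0]>-75)&(im.max(-1)>60)
    P=L[g];print(m,len(P),P.mean(0),"y range",P[:,1].min(),P[:,1].max())
    w=cv2.fitLine(P[:,:2].astype(np.float32),cv2.DIST_HUBER,0,.01,.01).ravel();print("line",w[0]/w[1],"x at y=0:",w[2]-w[3]*w[0]/w[1])
    def f(v): return np.hypot(P[:,0]-v[0]-v[1]*P[:,1],P[:,2]+.5-52)-10
    r=least_squares(f,[-30,0],loss="soft_l1",f_scale=2);print("cyl x0",r.x)
    # ends from bright collars
    e=P[np.abs(P[:,1])>55]; print("ends",np.percentile(P[:,1],[.5,99.5]))
```

```text
top 301 [-24.68952423  30.4415894   59.48506911] y range -5.1682670637419506 65.0112037739507
line 0.014953372 x at y=0: -25.022884
cyl x0 [-2.54329989e+01  7.42643626e-03]
ends [-4.35777455 64.23977595]
scene 430 [-23.96561153  -2.76599362  58.06225787] y range -64.96874618523654 65.82609954028673
line 0.0011684463 x at y=0: -23.422287
cyl x0 [-2.82115906e+01  5.15217848e-03]
ends [-64.26467572  64.11267281]
```

```bash
python3 -c "
from h import *
go(fr(RK,-27,0),110,RK[2])"
```

```text
t 6.55 pos [453.   86.  199.7] zhead -104.3 F [0.2 0.7 0.2] w 0.368 q [ -23.   23.   12.  119.   -8.   37. -110.]
travel [  24.5   90.3 -140.6] twist 1.563 or -1.579
```

```bash
python3 -m handwheel '{"grip":[-0.4,-0.4,-0.4,-0.4,-0.4,-0.4,-0.4,-0.4,-0.4,-0.4,-0.4,-0.4,-0.4,-0.4,-0.4,-0.4,-0.4],"travel":[[2,0,-10],[4,0,-25],[6,0,-40],[9,0,-55],[12,0,-70],[15,0,-85],[18,0,-100],[21,0,-115],[24.5,0,-130],[24.5,10,-140],[24.5,20,-140.5],[24.5,30,-140.5],[24.5,40,-140.5],[24.5,50,-140.5],[24.5,60,-140.5],[24.5,60,-140.5],[24.5,60,-140.5]],"twist":[-0.12,-0.24,-0.36,-0.48,-0.6,-0.72,-0.84,-0.96,-1.08,-1.2,-1.32,-1.44,-1.56,-1.579,-1.579,-1.579,-1.579]}'; python3 -c "
from h import *
go(fr(RK,-27,0),34,RK[2])";python3 look.py b5 220 275 355 155 60
```

```text
clock: 7.97
ee_pos: [464.7, 228.6, 139.7]
ee_rot: [[-0.24, 0.02, 0.971], [-0.971, 0.001, -0.24], [-0.006, -1.0, 0.019]]
ft_force: [-1.1, -0.2, 0.5]
width: 0.701
t 7.97 pos [464.7 228.6 139.7] zhead -13.9 F [-1.1 -0.2  0.5] w 0.701 q [-21.  33. -12. 114.  13.  34. -56.]
travel [  0.6 105.7  -0.9] twist -0.001 or 3.14
```

View pics/b5.png

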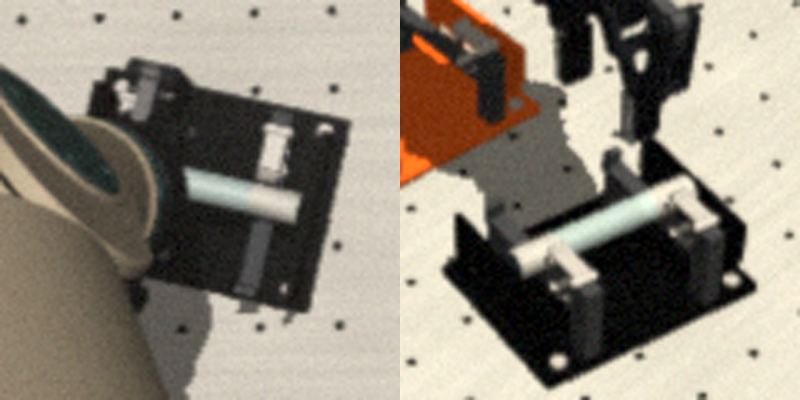

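Fingers straddle the cell, which is seen at rest in both views. Lowering and gripping.

```bash
python3 -m handwheel '{"grip":[-0.4,-0.4,-0.4,-0.4,-0.4,-0.4,-0.4,-0.4,1,1,1,1,1,1,1,1],"travel":[[0.6,30,-1],[0.6,60,-1],[0.6,80,-1],[0.6,95,-1],[0.6,103,-1],[0.6,106,-1],[0.6,106,-1],[0.6,106,-1],[0.6,106,-1],[0.6,106,-1],[0.6,106,-1],[0.6,106,-1],[0.6,106,-1],[0.6,106,-1],[0.6,106,-1],[0.6,106,-1]],"twist":[0,0,0,0,0,0,0,0,0,0,0,0,0,0,0,0]}'; python3 look.py b6 220 275 355 165 60; python3 -c "
from h import *
go(fr(RK,-27,0),34,RK[2])"
```

```text
clock: 9.4
ee_pos: [466.9, 228.8, 35.4]
ee_rot: [[-0.239, 0.023, 0.971], [-0.971, 0.003, -0.239], [-0.008, -1.0, 0.022]]
ft_force: [-0.6, -0.7, 5.0]
width: 0.21
t 9.5 pos [466.9 228.9  35.4] zhead -13.8 F [-1.4  0.2  5.3] w 0.211 q [-25.  43.  -7. 117.  17.  20. -59.]
travel [ 0.7  1.3 -1. ] twist -0.001 or 3.141
```

View pics/b6.png

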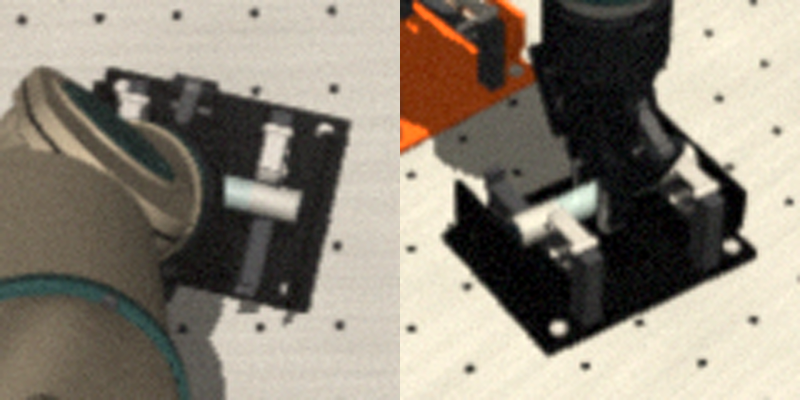

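```bash
python3 -m handwheel '{"grip":[1,1,1,1,1,1,1,1,1,1],"travel":[[0,-5,0],[0,-15,0],[0,-30,0],[0,-50,0],[0,-75,0],[0,-100,0],[0,-120,0],[0,-125,0],[0,-125,0],[0,-125,0]],"twist":[0,0,0,0,0,0,0,0,0,0]}';  python3 -c "
from h import *
go(fr(HD,0,0),150,HD[2])"; python3 look.py b7 220 255 355 130 60
```

```text
clock: 10.33
ee_pos: [463.8, 228.2, 160.3]
ee_rot: [[-0.239, 0.023, 0.971], [-0.971, 0.003, -0.239], [-0.008, -1.0, 0.022]]
ft_force: [-0.3, -0.8, -0.8]
width: 0.214
t 10.33 pos [463.8 228.2 160.3] zhead -13.9 F [-0.3 -0.8 -0.8] w 0.214 q [-21.  31. -13. 113.  12.  36. -56.]
travel [373.3  12.3 229.2] twist -0.279 or 2.863
```

View pics/b7.png

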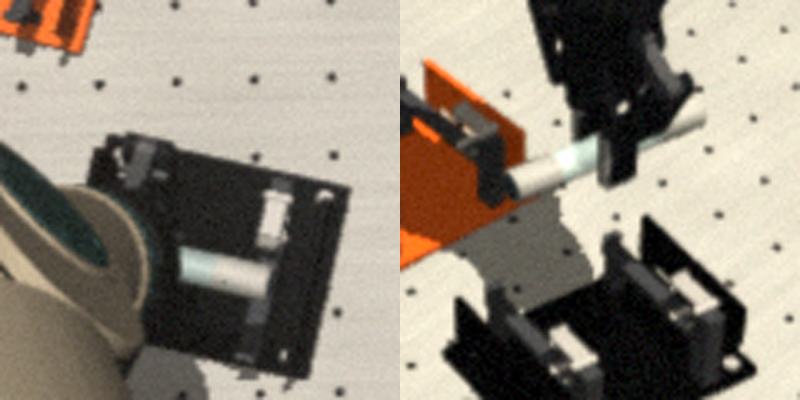

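```bash
python3 -m handwheel '{"grip":[1,1,1,1,1,1,1,1,1,1,1,1,1,1,1,1,1,1,1,1],"travel":[[10,0,6],[30,0,18],[55,0,34],[80,0,49],[105,0,65],[130,0,80],[155,0,95],[180,0,110],[205,0,126],[230,0,141],[255,0,157],[280,0,172],[305,0,187],[328,0,201],[347,0,213],[360,0,221],[368,0,226],[372,0,229],[373,0,229],[373,0,229]],"twist":[-0.02,-0.04,-0.06,-0.08,-0.1,-0.12,-0.14,-0.16,-0.18,-0.2,-0.22,-0.24,-0.26,-0.279,-0.279,-0.279,-0.279,-0.279,-0.279,-0.279]}';  python3 -c "
from h import *
go(fr(HD,0,0),110,HD[2])"; python3 look.py b8 415 180 255 310 70
```

```text
clock: 12.1
ee_pos: [596.0, -187.5, 161.1]
ee_rot: [[0.039, 0.02, 0.999], [-0.999, 0.003, 0.039], [-0.002, -1.0, 0.02]]
ft_force: [0.5, -0.2, -0.8]
width: 0.211
t 12.1 pos [ 596.  -187.5  161.1] zhead 2.2 F [ 0.5 -0.2 -0.8] w 0.211 q [ 28.  39. -21.  96.  17.  47.   2.]
travel [ 1.7 51.1  0.1] twist 0.002 or -3.139
```

View pics/b8.png

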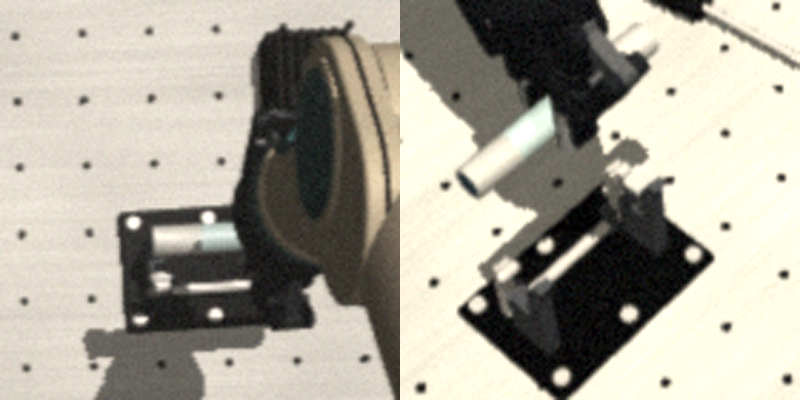

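```bash
cat > cellfit.py <<'E'
from fit import *
import sys
z0=float(sys.argv[1])
z=np.load("im.npz");allP=[]
for m,k,ik in (("top","d","p"),("scene","ds","s")):
    X,ok=cloud(m,z[k],0,640,0,480);im=z[ik];F=HD
    c,s_=np.cos(np.radians(F[2])),np.sin(np.radians(F[2]));Q=X-[F[0],F[1],0]
    L=np.stack([Q[...,0]*c+Q[...,1]*s_,-Q[...,0]*s_+Q[...,1]*c,Q[...,2]+.5],-1)
    g=ok&(abs(L[...,2]-z0)<20)&(abs(L[...,1])<75)&(abs(L[...,0])<25)&(im.max(-1)>75)
    P=L[g]
    for it in range(3):
        f=lambda v:np.hypot(P[:,0]-v[0]-v[1]*P[:,1],P[:,2]-v[2]-v[3]*P[:,1])-10
        r=least_squares(f,[0,0,z0,0],loss="soft_l1",f_scale=1.5);P=P[abs(f(r.x))<5]
    print(m,len(P),"x",r.x[0].round(2),"slope",r.x[1].round(4),"z",r.x[2].round(2),"zslope",r.x[3].round(4),"y ends",np.percentile(P[:,1],[.5,1,99,99.5]).round(1))
E
python3 cellfit.py 179
```

```text
top 268 x -0.85 slope 0.0038 z 178.18 zslope -0.0177 y ends [14.1 15.3 66.2 66.8]
scene 608 x -2.21 slope -0.0042 z 177.37 zslope -0.008 y ends [-63.2 -63.   66.4  66.9]
```

```bash
python3 -c "
from h import *
go(fr(HD,0,0),58,HD[2])"
```

```text
t 12.2 pos [ 596.2 -187.1  161.5] zhead 2.3 F [ 0.4 -0.1 -0.7] w 0.212 q [ 28.  39. -21.  96.  17.  47.   2.]
travel [  2.2 103.5  -1.2] twist 0.003 or -3.139
```

```bash
python3 -m handwheel '{"grip":[1,1,1,1,1,1,1,1,1,1,1],"travel":[[2,15,-1],[2,35,-1],[2,55,-1],[2,75,-1],[2,88,-1],[2,96,-1],[2,100,-1],[2,102,-1],[2,103.5,-1],[2,103.5,-1],[2,103.5,-1]],"twist":[0,0,0,0,0,0,0,0,0,0,0]}';  python3 -c "
from h import *
go(fr(HD,0,0),52,HD[2])"; python3 look.py b9 415 195 250 330 60;python3 cellfit.py 75
```

```text
clock: 13.12
ee_pos: [597.9, -189.1, 58.7]
ee_rot: [[0.039, 0.022, 0.999], [-0.999, 0.002, 0.039], [-0.001, -1.0, 0.022]]
ft_force: [-0.3, -0.1, -0.7]
width: 0.214
t 13.12 pos [ 597.9 -189.1   58.7] zhead 2.3 F [-0.3 -0.1 -0.7] w 0.214 q [ 26.  47. -17.  99.  21.  36.  -1.]
travel [ 0.   6.7 -0.9] twist 0.003 or -3.139
top 206 x 2.18 slope -0.0263 z 75.39 zslope -0.0052 y ends [16.8 16.9 64.9 65. ]
scene 546 x -0.4 slope -0.0036 z 74.85 zslope -0.0093 y ends [-64.2 -63.8  64.   64.5]
```

View pics/b9.png

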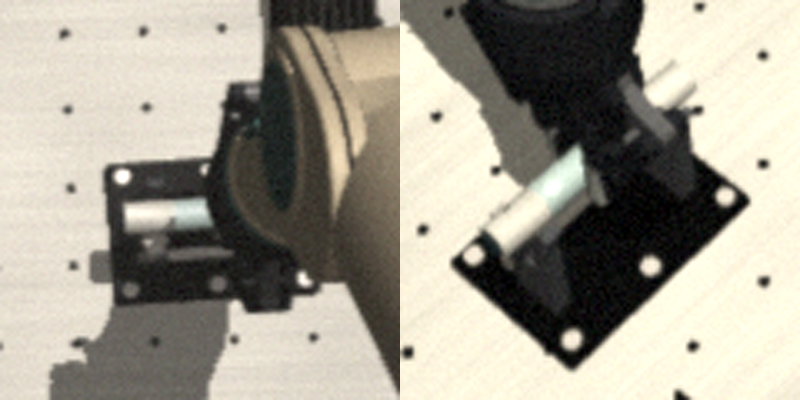

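```bash
python3 -m handwheel '{"grip":[1,1,1,1,1,1,1,1],"travel":[[0,2,-0.5],[0,4,-0.5],[0,6,-0.5],[0,8,-0.5],[0,10,-0.5],[0,11,-0.5],[0,12,-0.5],[0,13,-0.5]],"twist":[0,0,0,0,0,0,0,0]}';  python3 -c "
from h import *
go(fr(HD,0,0),35,HD[2])"
```

```text
clock: 13.88
ee_pos: [596.8, -189.4, 47.1]
ee_rot: [[0.039, 0.02, 0.999], [-0.999, 0.001, 0.039], [-0.0, -1.0, 0.02]]
ft_force: [-6.1, 0.6, 14.0]
width: 0.213
t 13.88 pos [ 596.8 -189.4   47.1] zhead 2.2 F [-6.1  0.6 14. ] w 0.213 q [ 25.  48. -17.  99.  21.  35.  -1.]
travel [-0.3 12.1  0.2] twist 0.003 or -3.139
```

```bash
python3 -m handwheel '{"grip":[1,1,1,1,1,1,1,1,1,1],"travel":[[0,6,0],[0,8,0],[0,10,0],[0,11,0],[0,12,0],[0,13,0],[0,14,0],[0,15,0],[0,16,0],[0,16,0]],"twist":[0,0,0,0,0,0,0,0,0,0]}';  python3 -c "
from h import *
go(fr(HD,0,0),35,HD[2])"
```

```text
clock: 14.72
ee_pos: [596.7, -189.8, 35.0]
ee_rot: [[0.039, 0.02, 0.999], [-0.999, -0.001, 0.039], [0.001, -1.0, 0.02]]
ft_force: [-11.1, 1.2, 32.1]
width: 0.214
t 14.72 pos [ 596.7 -189.8   35. ] zhead 2.2 F [-11.1   1.2  32.1] w 0.214 q [ 25.  49. -16. 100.  22.  33.  -2.]
travel [-0.7  0.   0.5] twist 0.002 or -3.14
```

```bash
python3 -m handwheel '{"grip":[1,1,1,1],"travel":[[0,0,0],[0,0,0],[0,0,0],[0,0,0]],"twist":[0,0,0,0]}'; python3 look.py b10 415 200 250 340 60;python3 cellfit.py 52
```

```text
clock: 15.05
ee_pos: [596.6, -189.9, 35.3]
ee_rot: [[0.039, 0.02, 0.999], [-0.999, -0.001, 0.039], [0.002, -1.0, 0.019]]
ft_force: [-2.5, -0.1, 10.6]
width: 0.212
top 191 x -1.67 slope 0.0249 z 52.71 zslope -0.0184 y ends [16.6 16.7 64.2 64.2]
scene 459 x -1.52 slope 0.0055 z 51.41 zslope -0.005 y ends [-65.2 -65.   64.1  64.6]
```

View pics/b10.png

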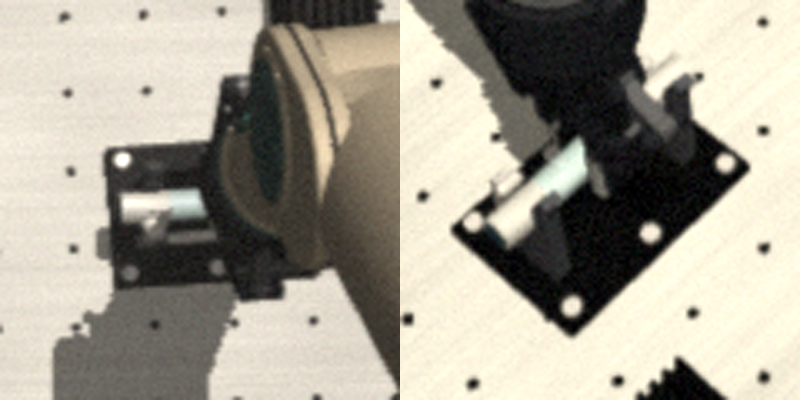

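The cell sits at axis height about 52, inside the prongs (crop (545,235)), with the jaw nose above its far side. Releasing and withdrawing straight up.

```bash
python3 -m handwheel '{"grip":[-0.4,-0.4,-0.4,-0.4,-0.4,-0.4,-0.4,-0.4,-0.4,-0.4,-0.4,-0.4,-0.4,-0.4,-0.4,-0.4,-0.4,-0.4,-0.4],"travel":[[0,0,0],[0,0,0],[0,0,0],[0,0,0],[0,0,0],[0,0,0],[0,-10,0],[0,-25,0],[0,-45,0],[0,-70,0],[0,-100,0],[0,-130,0],[-30,-150,0],[-70,-160,-20],[-110,-160,-40],[-150,-160,-60],[-180,-160,-80],[-200,-160,-100],[-200,-160,-100]],"twist":[0,0,0,0,0,0,0,0,0,0,0,0,0,0,0,0,0,0,0]}'; python3 look.py b11 415 200 250 340 60;python3 cellfit.py 52
```

```text
clock: 16.73
ee_pos: [480.8, 12.0, 193.9]
ee_rot: [[0.048, 0.016, 0.999], [-0.999, 0.001, 0.048], [0.0, -1.0, 0.016]]
ft_force: [-0.6, 0.3, 0.5]
width: 0.697
top 529 x -0.69 slope -0.0095 z 52.15 zslope 0.0025 y ends [-66.4 -65.1  63.4  64.1]
scene 768 x -2.22 slope 0.0002 z 51.74 zslope -0.0014 y ends [-65.  -64.5  63.7  64.2]
```

View pics/b11.png

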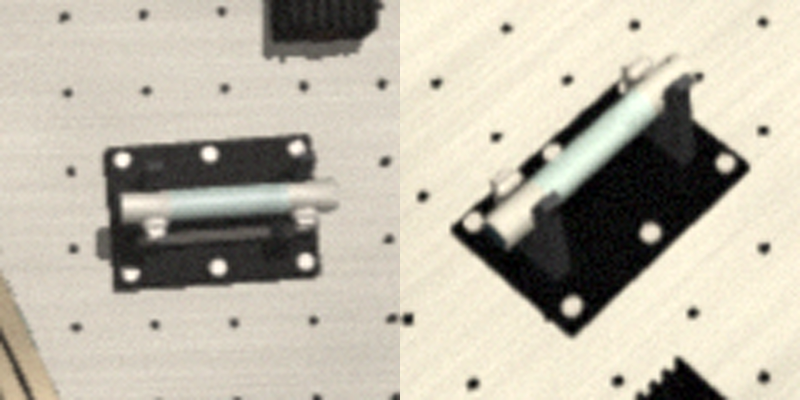

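Run:
```python
from fit import *
z=np.load("im.npz");p,d,s,ds=[z[k] for k in("p","d","s","ds")]
# overlay of model at HD on enlarged pics
def ov(n,im,u0,v0,w,h,k):
    a=cv2.resize(im[v0:v0+h,u0:u0+w,::-1],(w*k,h*k),interpolation=cv2.INTER_CUBIC);a=np.clip(a*1.6,0,255).astype(np.uint8)
    def L(pts,col):
        q=np.array([(proj(n,[*fr(HD,x,y),zz])-[u0,v0]+.5)*k for x,y,zz in pts]);cv2.polylines(a,[np.int32(q*16)],True,col,1,cv2.LINE_AA,4)
    for sg in (1,-1):
        L([(-15,sg*40,61),(-15,sg*50,61),(-7,sg*50,61),(-7,sg*40,61)],(0,0,255))
        L([(10.5,sg*40,68),(10.5,sg*50,68),(14,sg*50,80),(14,sg*40,80)],(0,255,0))
    L([(-10,-65,52),(-10,65,52),(10,65,52),(10,-65,52)],(255,0,255))
    L([(-45,-65,8),(-45,65,8),(45,65,8),(45,-65,8)],(0,255,255))
    return a
cv2.imwrite("pics/ov.png",np.vstack([ov("top",p,375,172,90,60,6)[:, :540],ov("scene",s,200,305,90,40,6)]))
cv2.imwrite("pics/ovt.png",ov("top",p,375,172,90,60,8)); cv2.imwrite("pics/ovs.png",ov("scene",s,195,295,105,85,7))
def hc(P): return np.minimum(holder(P),bx(P,-45,45,-65,65,-5,8))
def f2():
    pts=[]
    for m,D in (("top",d),("scene",ds)):
        X,ok=cloud(m,D,0,640,0,480);X=X[ok]+[0,0,.5]
        Q=X-[HD[0],HD[1],0];c,s_=np.cos(np.radians(HD[2])),np.sin(np.radians(HD[2]))
        L=np.c_[Q[:,0]*c+Q[:,1]*s_,-Q[:,0]*s_+Q[:,1]*c,Q[:,2]]
        for nm,g in (("nose",(L[:,2]>57)&(L[:,2]<70)&(L[:,0]<-7)&(L[:,0]>-20)),("prong",(L[:,2]>66)&(L[:,0]>8)&(L[:,0]<30))):
            for sg in (1,-1):
                q=L[g&(L[:,1]*sg>30)&(L[:,1]*sg<58)];print(m,nm,sg,len(q),q.mean(0).round(1) if len(q) else "", np.percentile(q[:,1],[5,95]).round(1) if len(q) else "")
f2()
```

```text
top nose 1 52 [-12.7  45.2  63. ] [35.1 54.9]
top nose -1 46 [-12.7 -44.4  63.2] [-52.3 -34.1]
top prong 1 40 [16.4 44.8 77.3] [40.  49.7]
top prong -1 44 [ 16.2 -44.7  76.3] [-49.4 -40. ]
scene nose 1 62 [-12.4  44.6  62.8] [37.8 50.9]
scene nose -1 70 [-12.4 -44.5  62.5] [-51.9 -36.7]
scene prong 1 42 [17.6 43.9 76.1] [39.8 49.6]
scene prong -1 47 [ 17.4 -45.7  75.5] [-49.6 -40.3]
```

View pics/ovt.png

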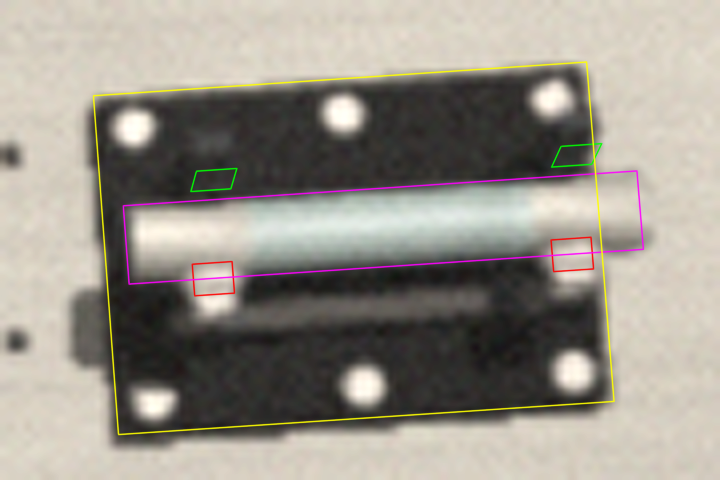

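View pics/ovs.png

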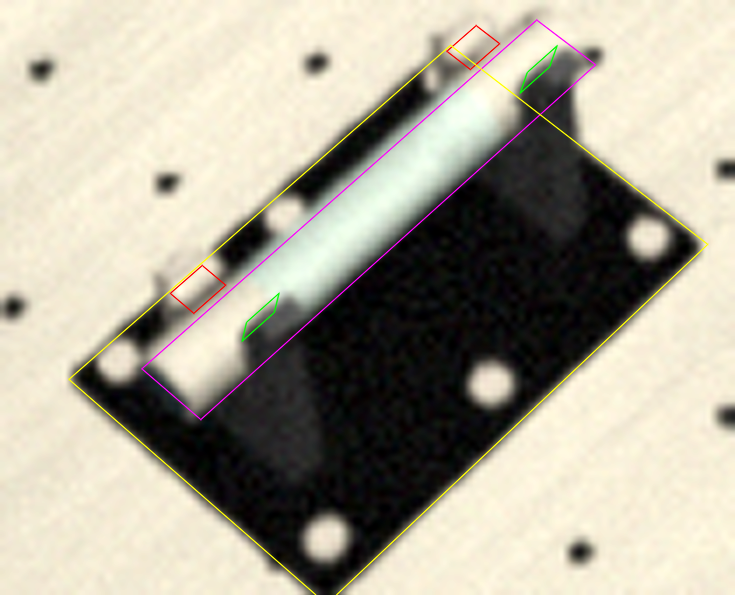

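Run:
```python
from h import *
p,d=read_camera("top");cv2.imwrite("pics/fin.png",p[:,:,::-1])
a=cv2.imread("pics/top0.png")[:,:,::-1]
for nm,b in (("sensor",(425,480,110,165)),("mirror",(300,350,75,130)),("driver",(305,350,205,300)),("rackplate",(165,190,270,310))):
    q=(slice(b[2],b[3]),slice(b[0],b[1]));print(nm,np.abs(p[q].astype(int)-a[q]).mean().round(2),cv2.phaseCorrelate(p[q].mean(-1),a[q].mean(-1).astype(float)))
```

```text
sensor 6.88 ((0.08279169320257296, 0.01522748611446545), 0.9977066601285826)
mirror 7.3 ((-0.0607994513011576, -0.00128449608186898), 0.9896133519026072)
driver 30.13 ((0.4587773409023548, 0.4398886951040808), 0.19498534852183366)
rackplate 7.43 ((0.4157257414397044, -0.11125461268983372), 1.0243271090040045)
```

View pics/fin.png

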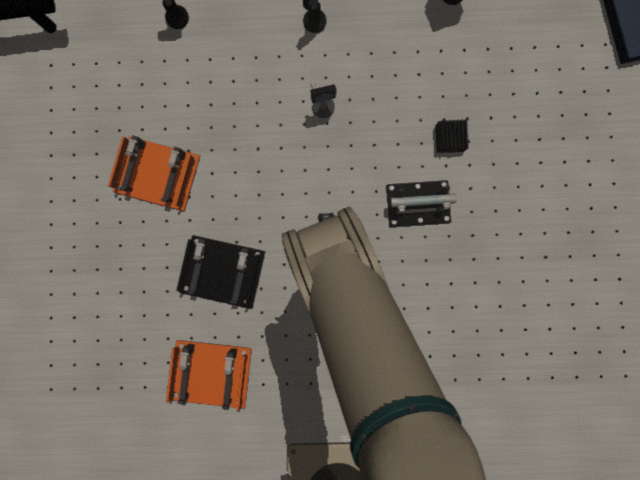

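The cell is in the holder at (421,201). The rack is empty at (222,272). Sensor and mirror show no shift; the driver is only hidden under the raised arm.

```bash
python3 -c "
from bench import *
print(hand_in(), state()['clock'])"
```

```text
the job is handed in; nothing more can be done
the job is handed in; nothing more can be done
```

The cell is in the fork holder, and I handed the job in at about 17 s of the 61 s allowed. I pushed it out of both clips onto the rails with spread fingers, then gripped it at mid-length. I carried it to the holder and pressed it down past the jaw, reading 32 N at the wrist, then released it and drew clear.

**Seating:** the last fit put the cell's axis 52 mm up, level to within 0.3 mm across its length. It is centred lengthwise to about 1 mm.

**Jaw:** I could not read its angle, so I judged it from the pictures. The noses stand about 11 mm to −x of the cell's axis, where they should be when shut.

**Disagreement:** the last overlay sat about 1.5 mm off in x, for the cell and the jaw noses alike. I took this as error in my holder fit and the calibration, not as the cell being out of place.

**Bystanders:** the sensor and mirror had not moved. The driver was hidden under the arm in the last picture, so its check failed. The gripper stayed about 160 mm or more above the table on the move that crossed near it.

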